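Reset the handlamp's charging base

TASK

The handlamp's charging base has locked up and needs a reset: lift the lamp off it by the handle and stand it upright on the bench beside the base, without dropping it. Then take the reset pin from the tool rack, put it through the small hole in the base's seat and hold the recessed button fully down for at least three seconds, and finish while you are still holding it down with the pin. Leave the screwdrivers, the phone and the parts cups where they are.

Things in the scene. Friction and masses are not known exactly. Their poses are not given: they have to be found in the camera images.
- handlamp: Loose handlamp, 0.5 to 0.75 kg, in the charging base at the start. Dark grey battery body 106 (x) x 78 (y) x 95 mm high; round black lamp head 86 mm across, 22 mm proud of the body's front (-x), z 30 to 116 mm; handle on top, 155 mm high in all. Origin: centre of the body's underside; z up. It sits 16 mm deep in the seat with 4 mm play all round: lift it straight up over 20 mm first
- handlamp_handle (a point): Middle of the lamp's handle bar, 143 mm above the lamp's underside. The bar runs along the lamp's x, 22 mm wide (y) and 18 mm high, 86 mm long clear between its two posts, with 39 mm free between it and the body below: take it from above with the fingers closing along the lamp's y
- dock: Charging base, fixed; grey plastic, 46 mm high. Origin: on its underside below the centre of the seat, an open-topped rectangular well 114 (x) x 86 (y) mm where the lamp stands. The housing spans x -79 (front) to +96 mm, y +-57.5 mm. z up. The seat floor is 30 mm above the origin, 16 mm below the rim, and has two flat brass contacts 10 mm across at x 30, y +-20 mm
- dock_hole (a point): Centre of the mouth of the round reset hole, in the top of the seat floor 30 mm in front (-x) of the seat's centre. The hole is vertical, 10 mm in diameter with a small chamfer and a thin steel rim ring 15 mm across; the black button's top lies 12 mm below the mouth; covered by the lamp until it is lifted off
- reset_button (a joint): Recessed spring button under the hole, 18 mm wide (wider than the hole). Value in m pressed: 0 up, 0.004 fully down. Force from about 1.2 N at first to 4.4 N fully down; it springs back when let go. The rules count it as down beyond 0.0032
- tool_rack: Two-tier aluminium tool rack, fixed, 56 (x) x 150 (y) mm. Origin: centre of its underside; the top of its upper plate is 68 mm above. Three 6 mm holes in the plate in a row along the rack's y, at -45, 0 and +45 mm; a tool hangs upright in each, its handle resting on the plate. Which tool is in which hole varies
- reset_pin: Loose reset pin, 45 g, upright in the rack: slim straight ridged aluminium handle 12 mm across, 85 mm long (the tallest, thinnest of the three tools) with a 16 mm collar in its lowest 6 mm; below it a steel pin 4.2 mm across, 54 mm long. Origin: underside of the collar, on the axis; z up. Grasp from above about 55 mm above the origin, fingers closing along the rack's x
- reset_pin_tip (a point): Tip (lower end) of the reset pin, 54 mm below the body's origin on its axis
- driver_a: Bystander: precision screwdriver in the rack, black bulging handle 21 mm across and 62 mm long with a grey cap. Origin: underside of the handle; z up
- driver_b: Bystander: precision screwdriver in the rack, as the other but with a handle 70 mm long. Origin: underside of the handle; z up
- phone: Bystander: opened phone lying flat on the mat, 72 (x) x 148 (y) x 8 mm. Origin: centre of its underside
- parts_cups: Bystander: clear strip of four open parts cups on the mat, 30 (x) x 108 (y) x 22 mm. Origin: centre of its underside. All the things stand on a 4 mm thick blue bench mat whose top is at z = 0.004, x 0.33 to 0.80, y -0.48 to 0.48
There are look-alikes about, which are no part of the job. There is more than one size of the handlamp; the one meant has the size given above.

How it is judged:
By the outcome, as a careful person would: the job done as asked, in the order asked, and still so for the second after the job is handed in, while the arm keeps its last pose, push and grip.
It also fails if it takes over 72 s, if anything falls off the work surface, if the arm or the gripper's body presses on something with over 40 N, if the wrist force passes 120 N, or if a joint passes its speed limit or range.

ROBOT

A 6-joint arm with a two-finger parallel gripper is mounted at the origin on the work surface. World frame = base frame: x ahead of the robot, y to its left, z up, the work surface at z = 0. Lengths are in m, angles in rad, forces in N, time in s.
With the tool pointing down it reaches from about 0.2 to 0.875 m from the base axis. Payload 3.4 kg.
Tool frame: the origin (TCP) lies midway between the tips of the shut fingers; the grasp point (between the pads) lies env.hold_point_z behind it (env.hold_point_z is the distance from the TCP to the grasp point, in m); z points along the fingers, y is the line along which they close (so a half turn about z gives the same grasp; the last joint's range is limited). The gripper opens to 94 mm and grips with 3 to 60 N. Pads are 16 mm wide; open, the fingers measure 119 mm over their backs; the gripper's body (75 mm by 177 mm) begins 78 mm behind the grasp point.
Start: joints at [1.18, 0.276, 1.505, -0, 1.361, -0.121], TCP at [0.153, 0.554, 0.205] pointing down, gripper open.
Joint ranges: [-2.89, 2.89], [-0.75, 2.08], [0.22, 2.7], [-1.18, 4.32], [0.11, 2.71], [-2.7, 2.7]. Speed limits (rad/s): [2.57, 2.57, 3.14, 3.14, 3.14, 3.14].

INTERFACE

Orientations are given as [roll, pitch, yaw] about the fixed x, y, z axes, in that order (R = Rz(yaw) Ry(pitch) Rx(roll)).
In Python, from plant import env, imaging gives the robot as it stands.
- The arm moves only by the tool drive_tool, never from a script. Its argument "increments" is a list of rows, each a list of 7 numbers: the turn, a rotation vector about the tool's x, y, z in rad, then the shift along the tool's x, y, z in cm, then the closure, from 0 (fully open) to 1 (shut). In form: [[ax, ay, az, dx, dy, dz, jaw], ...]. A call has 1 to 20 rows; each row is the pose to reach, as a shift and turn from the pose commanded when the call began, along the tool's axes at that moment; what a row does not reach only later rows make up. A row lasts 1/8 s, in which the tool goes at most 62.5 mm and 10.7 degrees, less where a joint would pass 70% of its speed; a pose out of reach is approached as far as the arm can. A call with a gripper value outside its range is refused whole. The fingers move at their own pace and stop on an object; "grip_force" is the grip in N (left out, the last holds). Time passes only in rows, so rows that repeat a pose let the fingers close. It gives the time, the measured TCP pose, the force, the opening and the grip force at its end, in the units of the state.
- env.read_state(): the state, without advancing time (a new reading comes with each control period).
- imaging.get_image(name): name is "scene" or "top"; returns a dict with "color" (400x640x3 uint8, red, green, blue), "mtx" (3x3 intrinsics, pixels), "R" (3x3) and "t" (3): a world point X has camera coordinates R X + t. Camera axes: x right, y down, z forward; pixel columns grow to the right and rows downward; lengths in m; the calibration is good to about 2 mm. A picture is of the moment at which its call begins. There is no depth.
- env.close_job(): hands the job in; it is judged then, once.
The state is a dict: "time": time; "qpos": joint angles; "qd": joint speeds; "joint_efforts": joint torques, N m; "eef_pos": TCP position; "tool_rot": TCP orientation; "force": force on the tool from outside, world axes, zero at the start; "ft_torque": the same for the moment, N m; "grip_width": finger opening in m; "grasp_force": force on a finger pad.
Only numpy, scipy, OpenCV 4.12 (cv2) and the standard library are available. Lean on these libraries where they do the work, as an engineer would, in place of code of your own. Each camera call takes 0.05 s, during which the arm holds its last target. There are 200 camera calls.

## Working session

There is one attempt and no reset: what is moved stays moved. The work goes in short steps, Python scripts to look and compute and a tool call to move; the robot and the scene stay as the last step left them, time stands still between calls to the robot, and variables do not carry over. Pictures are saved under pics/ and viewed, at most 13 in all, crops included, and the job is handed in when it is done.

Besides the shell and the picture viewer there is one more tool, called as name([rows], argument=value, ...), one row to a line, values as JSON. drive_tool: Moves the arm, as the interface text tells. Its arguments: {"type":"object","properties":{"increments":{"type":"array","items":{"type":"array","items":{"type":"number"}}},"grip_force":{"type":"number"}},"required":["increments"]}

```bash
ls; mkdir -p pics
python3 - <<'E'
from plant import env, imaging
import cv2, json
for n in ("scene","top"):
    d=imaging.get_image(n); cv2.imwrite(f"pics/{n}0.png",cv2.cvtColor(d["color"],cv2.COLOR_RGB2BGR))
    print(n,d["mtx"].tolist(),d["R"].tolist(),d["t"].tolist())
s=env.read_state(); print(s, env.hold_point_z)
E
```

```text
pics
scene [[363.50525852563493, 0.0, 314.43352411704353], [0.0, 363.50525852563493, 201.4796520746599], [0.0, 0.0, 1.0]] [[0.007183014242862874, 0.9998696005350713, -0.014463271836730402], [0.7065889335589574, -0.01530960103157266, -0.707458617226668], [-0.7075877919229545, -0.005137902499113418, -0.7066067638223591]] [-0.15625775476258993, -0.27124998104041215, 1.3615241185434237]
top [[438.3764365627277, 0.0, 321.61127718837486], [0.0, 438.3764365627277, 197.1314148273368], [0.0, 0.0, 1.0]] [[0.014538907830460914, -0.9998891482502787, -0.003211132265910837], [-0.9851305214497674, -0.01377432772408264, -0.17125455790681596], [0.17119134285122825, 0.0056532386365144285, -0.9852215816889682]] [0.1398940813887154, 0.5066010548208643, 1.3346325692300955]
{'time': 0.1, 'qpos': array([ 1.18002724e+00,  2.76512499e-01,  1.50593558e+00,  2.46086261e-05,
        1.36071455e+00, -1.20984031e-01]), 'qd': array([ 0.00060005, -0.00064353, -0.00348525, -0.00084929,  0.00229861,
        0.00093057]), 'joint_efforts': array([ 3.20516949e-03, -4.05454159e+01, -2.37780029e+01,  7.01745576e-02,
        2.99403083e-02, -2.42280572e-05]), 'eef_pos': array([0.15305436, 0.55375733, 0.2047305 ]), 'tool_rot': array([-3.14003706e+00, -2.13362790e-04,  2.87180229e+00]), 'force': array([0.10051024, 0.28589345, 0.2089719 ]), 'ft_torque': array([ 0.02103302, -0.01592002, -0.01526839]), 'grasp_force': 0.0, 'grip_width': 0.09415313272653024} 0.0188
```

View pics/scene0.png

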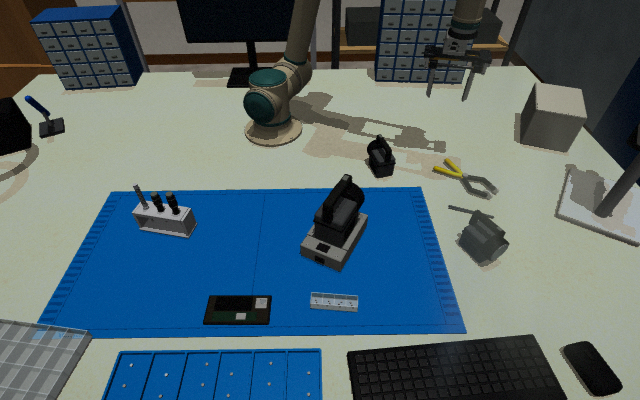

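View pics/top0.png

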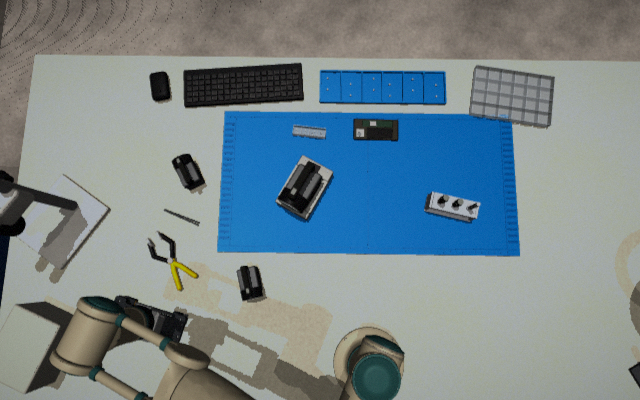

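The lamp in the dock is at scene (340,215) and top (305,188). Two loose look-alike lamps stand off the mat, at scene (380,157) and (483,240). The one in the charging base fits. In the rack, the thin, tall light-coloured tool at scene (140,197) looks like the reset pin, and the black handles at (158,202) and (172,203) are the drivers. I'll confirm both in enlarged crops.

Run:
```python
import cv2, numpy as np
s=cv2.imread("pics/scene0.png"); t=cv2.imread("pics/top0.png")
def c(im,x,y,w,h,k): return cv2.resize(im[y:y+h,x:x+w],None,fx=k,fy=k,interpolation=cv2.INTER_CUBIC)
a=c(s,290,170,80,100,5); b=c(t,265,145,80,100,5)
cv2.imwrite("pics/c1.png",cv2.convertScaleAbs(np.hstack([a,b]),alpha=1.5,beta=10))
a=c(s,125,175,80,70,5); b=c(t,415,180,80,70,5)
cv2.imwrite("pics/c2.png",cv2.convertScaleAbs(np.hstack([a,b]),alpha=1.2))
```

```text
(no output)
```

View pics/c1.png

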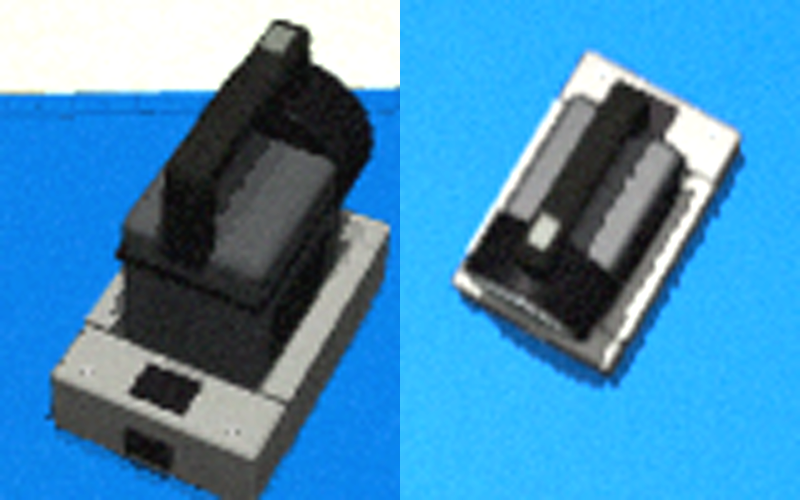

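View pics/c2.png

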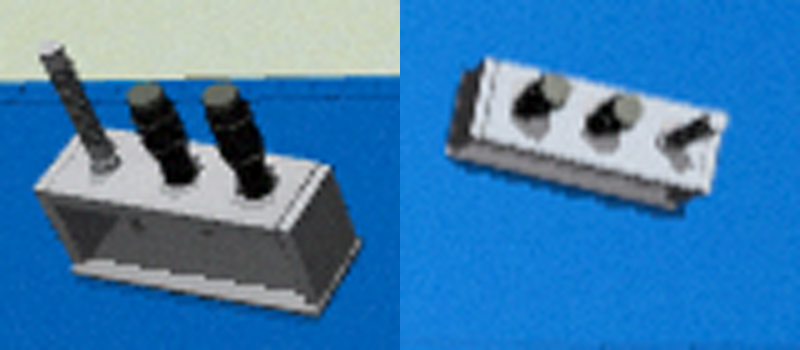

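The crops confirm it. The lamp sits in the dock with its head toward the robot and +y. The pin is the thin tool, with its collar at scene (146,208) and its top at (135,184). Next I'll fit the poses from the corners I read off.

```bash
cat > h.py <<'E'
import numpy as np
from scipy.optimize import least_squares
C={"scene":(np.array([[363.50525852563493,0,314.43352411704353],[0,363.50525852563493,201.4796520746599],[0,0,1]]),np.array([[0.007183014242862874,0.9998696005350713,-0.014463271836730402],[0.7065889335589574,-0.01530960103157266,-0.707458617226668],[-0.7075877919229545,-0.005137902499113418,-0.7066067638223591]]),np.array([-0.15625775476258993,-0.27124998104041215,1.3615241185434237])),
"top":(np.array([[438.3764365627277,0,321.61127718837486],[0,438.3764365627277,197.1314148273368],[0,0,1]]),np.array([[0.014538907830460914,-0.9998891482502787,-0.003211132265910837],[-0.9851305214497674,-0.01377432772408264,-0.17125455790681596],[0.17119134285122825,0.0056532386365144285,-0.9852215816889682]]),np.array([0.1398940813887154,0.5066010548208643,1.3346325692300955]))}
def proj(c,X):
    K,R,t=C[c]; p=K@(R@np.asarray(X)+t); return p[:2]/p[2]
def ray(c,u,v,z):
    K,R,t=C[c]; d=R.T@np.linalg.solve(K,[u,v,1]); o=-R.T@t; return o+d*(z-o[2])/d[2]
def fit(obs,x0):  # obs: (cam,u,v,local xyz), pose x,y,yaw
    W=lambda p,l:np.array([p[0]+np.cos(p[2])*l[0]-np.sin(p[2])*l[1],p[1]+np.sin(p[2])*l[0]+np.cos(p[2])*l[1],l[2]])
    f=lambda p:np.concatenate([proj(c,W(p,l))-(u,v) for c,u,v,l in obs])
    r=least_squares(f,x0,loss="soft_l1"); return r.x,r.fun.reshape(-1,2).round(1).tolist()
E
python3 - <<'E'
from h import *
z=.05
D=[("top",302.6,155.4,(.096,.0575,z)),("top",333.4,171.4,(.096,-.0575,z)),("top",276,200.6,(-.079,.0575,z)),("top",306.6,218.6,(-.079,-.0575,z)),
("scene",300.4,246,(.096,-.0575,z)),("scene",341.5,262,(.096,.0575,z)),("scene",368,215.6,(-.079,.0575,z))]
for l in (D[:4],D[4:],D): print("dock",*fit(l,[.5,.05,-.5]))
z=.072
R=[("top",432.4,191.6,(.028,.075,z)),("top",480.6,202.6,(.028,-.075,z)),("top",477,218.4,(-.028,-.075,z)),("top",429.4,207,(-.028,.075,z)),
("scene",143,201,(-.028,-.075,z)),("scene",132,212.6,(.028,-.075,z)),("scene",183,221.4,(.028,.075,z)),("scene",191.4,207.6,(-.028,.075,z))]
for l in (R[:4],R[4:],R): print("rack",*fit(l,[.5,-.3,0]))
for c,u,v,zz in (("scene",135,184,.157),("scene",146.4,208,.075),("top",477.4,204.4,.157),("top",470,208,.075)): print("pin",c,ray(c,u,v,zz))
for c,u,v,zz in (("top",312,164,.187),("top",293,193,.187),("scene",346.5,177.5,.189),("scene",328,203,.189)): print("handle ends",c,ray(c,u,v,zz))
E
```

```text
dock [ 0.53047866  0.20496368 -0.49865746] [[0.0, -1.5], [0.8, -0.2], [-1.2, 0.6], [0.1, 0.5]]
dock [ 0.53422445  0.21106357 -0.48015911] [[-0.8, -0.2], [0.3, 0.8], [0.4, -0.9]]
dock [ 0.53226481  0.20835581 -0.48406336] [[-1.5, -2.0], [-0.6, -1.2], [-2.1, 0.4], [-0.5, -0.1], [-2.0, -0.9], [-1.1, 0.2], [-0.6, -1.3]]
rack [ 0.48143482 -0.26187003 -0.22671122] [[0.2, -1.2], [-0.0, -0.8], [0.3, 1.0], [-0.4, 0.8]]
rack [ 0.48308795 -0.25239455 -0.23555592] [[-0.1, -2.3], [-0.7, 0.6], [-0.1, 0.9], [1.4, -0.6]]
rack [ 0.48111132 -0.25729295 -0.23201908] [[-1.2, -1.2], [-1.5, -0.6], [-1.3, 1.2], [-1.9, 0.8], [-1.7, -2.7], [-2.3, 0.2], [-1.7, 0.2], [-0.2, -1.1]]
pin scene [ 0.4721456 -0.2980618  0.157    ]
pin scene [ 0.47725803 -0.29559948  0.075     ]
pin top [ 0.46998001 -0.30112544  0.157     ]
pin top [ 0.47178458 -0.30702873  0.075     ]
handle ends top [0.57517817 0.1750781  0.187     ]
handle ends top [0.49038517 0.22709361 0.187     ]
handle ends scene [0.49642161 0.23268934 0.189     ]
handle ends scene [0.58195877 0.18526092 0.189     ]
```

```bash
cat >> h.py <<'E'
from scipy.spatial.transform import Rotation as Ro
def go(*targets):
    from plant import env
    s=env.read_state(); R0=Ro.from_euler("xyz",s["tool_rot"]); 
    print("t",round(s["time"],2),"pos",s["eef_pos"].round(4),"rpy",s["tool_rot"].round(4),"w",round(s["grip_width"],4),"gf",round(s["grasp_force"],1),"F",s["force"].round(2))
    for x,y,z,yaw in targets:
        d=R0.inv()*Ro.from_euler("xyz",[np.pi,0,yaw]); print(d.as_rotvec().round(3),(R0.inv().apply(np.array([x,y,z])-s["eef_pos"])*100).round(2))
E
python3 - <<'E'
from h import *
z=.05
D=[("top",302.6,155.4,(.096,.0575,z)),("top",333.4,171.4,(.096,-.0575,z)),("top",276,200.6,(-.079,.0575,z)),("top",306.6,218.6,(-.079,-.0575,z)),
("scene",300.4,246,(.096,-.0575,z)),("scene",341.5,262,(.096,.0575,z)),("scene",368,215.6,(-.079,.0575,z))]
D=[(c,u-.4,v-.4,l) for c,u,v,l in D]
for l in (D[:4],D[4:],D): print("dock",fit(l,[.5,.05,-.5])[0])
go((.153,.554,.26,2.872),(.534,.206,.26,2.657),(.534,.206,.158,2.657))
E
```

```text
dock [ 0.53173515  0.20624638 -0.49850472]
dock [ 0.53293704  0.21011835 -0.47979013]
dock [ 0.53235371  0.20848877 -0.48617662]
t 0.1 pos [0.1531 0.5538 0.2047] rpy [-3.1400e+00 -2.0000e-04  2.8718e+00] w 0.0942 gf 0.0 F [0.1  0.29 0.21]
[-0.002 -0.    -0.   ] [ 0.01  0.01 -5.53]
[-0.002 -0.     0.215] [-45.98 -23.37  -5.5 ]
[-0.002 -0.     0.215] [-45.99 -23.36   4.7 ]
```

drive_tool([
  [0,0,0,0,0,-5.5,0],
  [0,0,0,0,0,-5.5,0],
  [-0.002,0,0.215,-46,-23.4,-5.5,0],
  [-0.002,0,0.215,-46,-23.4,-5.5,0],
  [-0.002,0,0.215,-46,-23.4,-5.5,0],
  [-0.002,0,0.215,-46,-23.4,-5.5,0],
  [-0.002,0,0.215,-46,-23.4,-5.5,0],
  [-0.002,0,0.215,-46,-23.4,-5.5,0],
  [-0.002,0,0.215,-46,-23.4,-5.5,0],
  [-0.002,0,0.215,-46,-23.4,-5.5,0],
  [-0.002,0,0.215,-46,-23.4,-5.5,0],
  [-0.002,0,0.215,-46,-23.4,-5.5,0],
  [-0.002,0,0.215,-46,-23.4,-5.5,0],
  [-0.002,0,0.215,-46,-23.4,-5.5,0],
  [-0.002,0,0.215,-46,-23.4,-5.5,0],
  [-0.002,0,0.215,-46,-23.4,-5.5,0],
])

```text
time: 2.1
eef_pos: [0.5339, 0.2067, 0.2607]
tool_rot: [3.139, 0.0, 2.658]
force: [1.1, 0.6, -0.9]
grip_width: 0.094
grasp_force: 0.0
```

Run:
```python
from h import *
from plant import imaging
import cv2
ims=[]
for n,(x,y) in (("scene",(270,130)),("top",(250,125))):
    im=cv2.cvtColor(imaging.get_image(n)["color"],cv2.COLOR_RGB2BGR); cv2.imwrite(f"pics/{n}1.png",im)
    ims.append(cv2.resize(im[y:y+125,x:x+100],None,fx=4,fy=4,interpolation=cv2.INTER_CUBIC))
cv2.imwrite("pics/c3.png",cv2.convertScaleAbs(np.hstack(ims),alpha=1.5,beta=10))
go((.534,.206,.158,2.655))
```

```text
t 2.2 pos [0.5341 0.2064 0.2606] rpy [ 3.1394e+00 -1.0000e-04  2.6573e+00] w 0.0939 gf 0.0 F [ 0.15  0.59 -0.38]
[ 0.002 -0.     0.002] [-1.000e-02 -6.000e-02  1.026e+01]
```

View pics/c3.png

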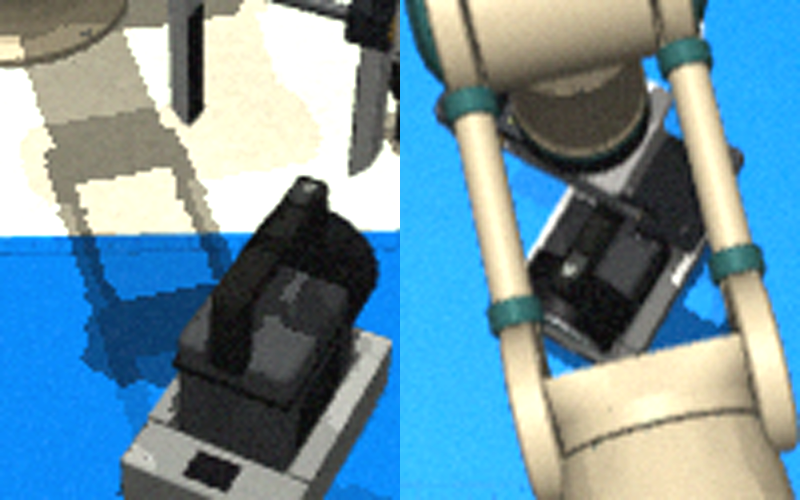

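The scene crop shows the finger tips at about (317,160) and (361,172), straddling the handle bar line. The lamp is undisturbed, so I'll descend and grip.

drive_tool([
  [0,0,0,0,0,4,0],
  [0,0,0,0,0,7,0],
  [0,0,0,0,0,9,0],
  [0,0,0,0,0,10.3,0],
  [0,0,0,0,0,10.3,0],
  [0,0,0,0,0,10.3,0.3],
  [0,0,0,0,0,10.3,0.6],
  [0,0,0,0,0,10.3,0.7],
  [0,0,0,0,0,10.3,0.8],
  [0,0,0,0,0,10.3,0.9],
  [0,0,0,0,0,10.3,1],
  [0,0,0,0,0,10.3,1],
  [0,0,0,0,0,10.3,1],
  [0,0,0,0,0,10.3,1],
], grip_force=45)

```text
time: 3.95
eef_pos: [0.5342, 0.206, 0.1574]
tool_rot: [3.14, -0.0, 2.657]
force: [-0.9, -0.8, -0.8]
grip_width: 0.0216
grasp_force: 44.8
```

Gripped at 21.6 mm, which matches the 22 mm bar. Now I'll lift straight up slowly.

drive_tool([
  [0,0,0,0,0,-0.5,1],
  [0,0,0,0,0,-1.2,1],
  [0,0,0,0,0,-2,1],
  [0,0,0,0,0,-3,1],
  [0,0,0,0,0,-4.5,1],
  [0,0,0,0,0,-6,1],
  [0,0,0,0,0,-7,1],
  [0,0,0,0,0,-7,1],
  [0,0,0,0,0,-7,1],
])

```text
time: 5.08
eef_pos: [0.5339, 0.206, 0.2271]
tool_rot: [3.14, -0.001, 2.657]
force: [0.7, -0.3, -5.4]
grip_width: 0.0215
grasp_force: 44.8
```

Run:
```python
from h import *
from plant import imaging
import cv2
im=cv2.cvtColor(imaging.get_image("scene")["color"],cv2.COLOR_RGB2BGR); cv2.imwrite("pics/scene2.png",im)
cv2.imwrite("pics/c4.png",cv2.convertScaleAbs(cv2.resize(im[120:270,230:430],None,fx=4,fy=4,interpolation=cv2.INTER_CUBIC),alpha=1.5,beta=10))
go((.462,.073,.226,2.655),(.462,.073,.130,2.655))
```

```text
t 5.12 pos [0.5338 0.206  0.2268] rpy [ 3.1405e+00 -1.3000e-03  2.6568e+00] w 0.022 gf 44.8 F [ 0.88  0.18 -5.37]
[ 0.001 -0.001  0.002] [  0.15 -15.12   0.07]
[ 0.001 -0.001  0.002] [  0.14 -15.13   9.67]
```

View pics/c4.png

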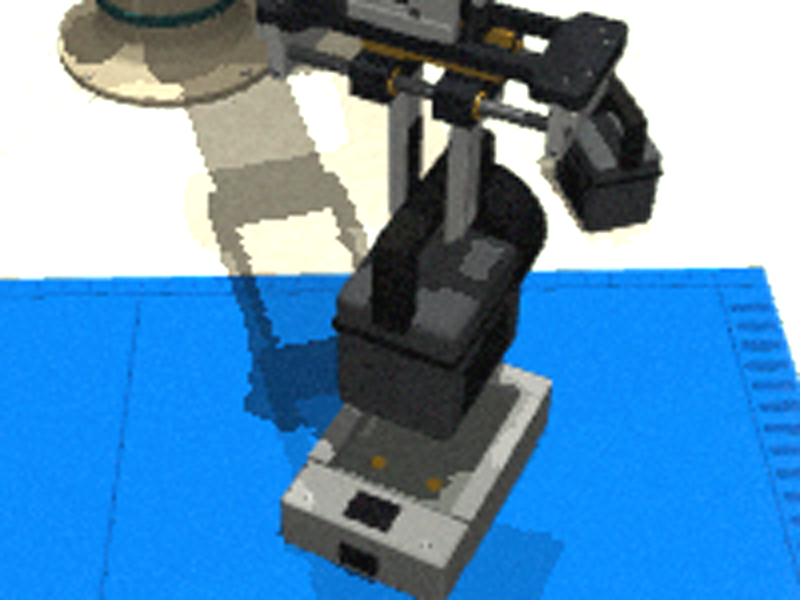

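The lamp is clear of the base and hanging level. The seat is empty, with the brass contacts at about scene (324,236) and (338,241). Next I'll move 15 cm to the -y side and lower it. The mat contact is expected at TCP z of about 0.1274, which is 9.95 cm down.

drive_tool([
  [0,0,0,0,-2,0,1],
  [0,0,0,0,-5,0,1],
  [0,0,0,0,-9,0,1],
  [0,0,0,0,-13,0,1],
  [0,0,0,0,-15,0,1],
  [0,0,0,0,-15.1,0,1],
  [0,0,0,0,-15.1,2,1],
  [0,0,0,0,-15.1,4,1],
  [0,0,0,0,-15.1,6,1],
  [0,0,0,0,-15.1,8,1],
  [0,0,0,0,-15.1,9,1],
  [0,0,0,0,-15.1,9.5,1],
  [0,0,0,0,-15.1,9.7,1],
  [0,0,0,0,-15.1,9.85,1],
  [0,0,0,0,-15.1,9.95,1],
  [0,0,0,0,-15.1,9.95,1],
])

```text
time: 7.12
eef_pos: [0.4641, 0.0727, 0.1279]
tool_rot: [3.139, 0.0, 2.657]
force: [-0.2, 0.4, -4.9]
grip_width: 0.022
grasp_force: 44.8
```

drive_tool([
  [0,0,0,0,0,0.06,1],
  [0,0,0,0,0,0.12,1],
  [0,0,0,0,0,0.12,1],
])

```text
time: 7.5
eef_pos: [0.4644, 0.0725, 0.1273]
tool_rot: [3.139, 0.001, 2.657]
force: [-1.0, -1.4, 2.8]
grip_width: 0.0215
grasp_force: 44.8
```

Standing on the mat: the force has changed from -5 to +3 N. Release and rise.

drive_tool([
  [0,0,0,0,0,0,0.7],
  [0,0,0,0,0,0,0.5],
  [0,0,0,0,0,0,0.2],
  [0,0,0,0,0,0,0],
  [0,0,0,0,0,0,0],
  [0,0,0,0,0,-4,0],
  [0,0,0,0,0,-9,0],
  [0,0,0,0,0,-13,0],
  [0,0,0,0,0,-13,0],
  [0,0,0,0,0,-13,0],
])

```text
time: 8.75
eef_pos: [0.4633, 0.0725, 0.2556]
tool_rot: [3.14, -0.001, 2.657]
force: [0.8, 0.0, -0.0]
grip_width: 0.0936
grasp_force: 0.0
```

Run:
```python
from h import *
go((.473,-.300,.26,1.339),(.473,-.300,.158,1.339))
z=.072
R=[("top",432.4,191.6,(.028,.075,z)),("top",480.6,202.6,(.028,-.075,z)),("top",477,218.4,(-.028,-.075,z)),("top",429.4,207,(-.028,.075,z)),
("scene",143,201,(-.028,-.075,z)),("scene",132,212.6,(.028,-.075,z)),("scene",183,221.4,(.028,.075,z)),("scene",191.4,207.6,(-.028,.075,z))]
R=[(c,u-.4,v-.4,l) for c,u,v,l in R]
for l in (R[:4],R[4:],R):
    p=fit(l,[.5,-.3,0])[0]; print(p, p[0]+.045*np.sin(p[2]),p[1]-.045*np.cos(p[2]))
for c,u,v,zz in (("scene",135,184,.157),("scene",146.4,208,.075),("top",477.4,204.4,.157),("top",470,208,.075)): print("pin",c,ray(c,u-.4,v-.4,zz))
```

```text
t 8.75 pos [0.4633 0.0725 0.2556] rpy [ 3.1402e+00 -1.5000e-03  2.6568e+00] w 0.0936 gf 0.0 F [ 0.83  0.02 -0.03]
[ 0.    -0.002  1.318] [-18.22 -32.5   -0.51]
[ 0.    -0.002  1.318] [-18.23 -32.52   9.69]
[ 0.48265864 -0.26069132 -0.22664462] 0.47254672445976303 -0.30454048429195635
[ 0.48162438 -0.25389252 -0.23463015] 0.47116262784585744 -0.2976595421359797
[ 0.48124136 -0.25747699 -0.22979125] 0.4709915214837911 -0.3012941207480798
pin scene [ 0.47060611 -0.29960398  0.157     ]
pin scene [ 0.47573577 -0.29716153  0.075     ]
pin top [ 0.47112735 -0.30003193  0.157     ]
pin top [ 0.47300397 -0.30586109  0.075     ]
```

drive_tool([
  [0,0,0.15,-2,-4,-0.5,0],
  [0,-0.002,0.32,-4.5,-8,-0.5,0],
  [0,-0.002,0.5,-7,-12.5,-0.5,0],
  [0,-0.002,0.67,-9.5,-17,-0.5,0],
  [0,-0.002,0.84,-12,-21.5,-0.5,0],
  [0,-0.002,1.01,-14.5,-26,-0.5,0],
  [0,-0.002,1.18,-17,-30,-0.5,0],
  [0,-0.002,1.31,-18.4,-32.5,-0.5,0],
  [0,-0.002,1.318,-18.4,-32.5,-0.5,0],
  [0,-0.002,1.318,-18.4,-32.5,-0.5,0],
  [0,-0.002,1.318,-18.4,-32.5,-0.5,0],
  [0,-0.002,1.318,-18.4,-32.5,-0.5,0],
])

```text
time: 10.25
eef_pos: [0.4753, -0.2997, 0.261]
tool_rot: [3.14, -0.001, 1.341]
force: [-0.1, 0.8, 0.5]
grip_width: 0.0936
grasp_force: 0.0
```

Run:
```python
from h import *
from plant import imaging
import cv2
ims=[]
for n,(x,y) in (("scene",(105,130)),("top",(420,140))):
    im=cv2.cvtColor(imaging.get_image(n)["color"],cv2.COLOR_RGB2BGR); cv2.imwrite(f"pics/{n}3.png",im)
    ims.append(cv2.resize(im[y:y+100,x:x+80],None,fx=5,fy=5,interpolation=cv2.INTER_CUBIC))
cv2.imwrite("pics/c5.png",cv2.convertScaleAbs(np.hstack(ims),alpha=1.5,beta=10))
go((.471,-.301,.108,1.340))
for c in C: print(c,proj(c,(.471,-.301,.2556)))
```

```text
t 10.35 pos [ 0.4753 -0.3001  0.261 ] rpy [ 3.1397e+00 -5.0000e-04  1.3400e+00] w 0.0942 gf 0.0 F [-0.28  0.34  0.07]
[ 0.002 -0.     0.   ] [-0.19 -0.43 15.3 ]
scene [118.58135333 152.39598288]
top [490.24209514 198.25514295]
```

View pics/c5.png

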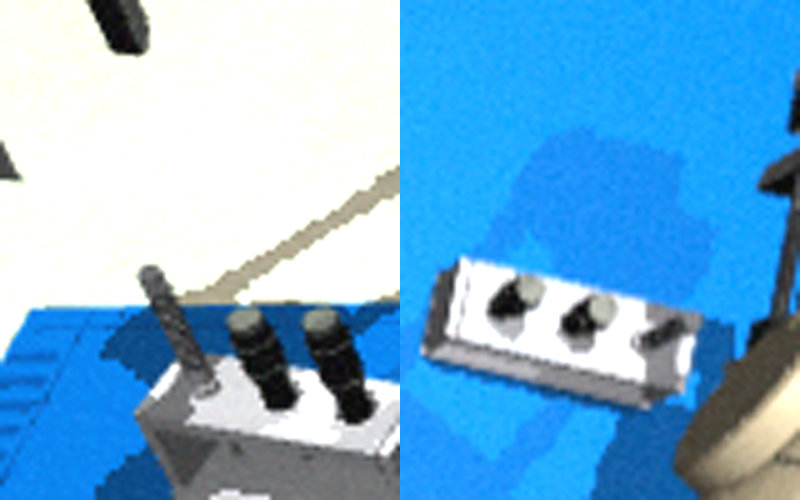

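The finger tips in scene are at about (131,139) and (106,166), with the midpoint on the predicted TCP. The pin top at (135,184) is unchanged. Next I'll descend and close gently.

drive_tool([
  [0,0,0,-0.2,-0.4,3,0],
  [0,0,0,-0.2,-0.4,6,0.2],
  [0,0,0,-0.2,-0.4,9,0.3],
  [0,0,0,-0.2,-0.4,12,0.4],
  [0,0,0,-0.2,-0.4,14,0.5],
  [0,0,0,-0.2,-0.4,15,0.55],
  [0,0,0,-0.2,-0.4,15.3,0.6],
  [0,0,0,-0.2,-0.4,15.3,0.7],
  [0,0,0,-0.2,-0.4,15.3,0.75],
  [0,0,0,-0.2,-0.4,15.3,0.8],
  [0,0,0,-0.2,-0.4,15.3,0.83],
  [0,0,0,-0.2,-0.4,15.3,0.86],
  [0,0,0,-0.2,-0.4,15.3,0.89],
  [0,0,0,-0.2,-0.4,15.3,0.92],
  [0,0,0,-0.2,-0.4,15.3,0.95],
  [0,0,0,-0.2,-0.4,15.3,1],
  [0,0,0,-0.2,-0.4,15.3,1],
  [0,0,0,-0.2,-0.4,15.3,1],
], grip_force=5)

```text
time: 12.6
eef_pos: [0.4711, -0.3018, 0.1078]
tool_rot: [3.14, -0.001, 1.339]
force: [-0.2, 0.4, 1.5]
grip_width: 0.0119
grasp_force: 5.0
```

Run:
```python
from h import *
go((.471,-.301,.108,1.340))
```

```text
t 12.6 pos [ 0.4711 -0.3018  0.1078] rpy [ 3.1401e+00 -6.0000e-04  1.3388e+00] w 0.0119 gf 5.0 F [-0.19  0.36  1.53]
[ 0.001 -0.001 -0.001] [ 0.08 -0.03 -0.02]
```

Centred, 11.9 mm, with no side force. Firm up and lift.

drive_tool([
  [0,0,0,0,0,0,1],
  [0,0,0,0,0,0,1],
  [0,0,0,0,0,-1,1],
  [0,0,0,0,0,-3,1],
  [0,0,0,0,0,-6,1],
  [0,0,0,0,0,-9,1],
  [0,0,0,0,0,-12,1],
  [0,0,0,0,0,-15,1],
  [0,0,0,0,0,-17.2,1],
  [0,0,0,0,0,-17.2,1],
  [0,0,0,0,0,-17.2,1],
], grip_force=35)

```text
time: 13.98
eef_pos: [0.4705, -0.3015, 0.2789]
tool_rot: [3.141, -0.001, 1.339]
force: [0.3, -0.3, -0.4]
grip_width: 0.0115
grasp_force: 35.0
```

Run:
```python
from h import *
from plant import imaging
import cv2
s=cv2.cvtColor(imaging.get_image("scene")["color"],cv2.COLOR_RGB2BGR); t=cv2.cvtColor(imaging.get_image("top")["color"],cv2.COLOR_RGB2BGR)
def c(im,x,y,w,h,k): return cv2.resize(im[y:y+h,x:x+w],None,fx=k,fy=k,interpolation=cv2.INTER_CUBIC)
a=c(s,90,130,80,60,5); b=c(s,290,190,80,60,5); d=c(t,265,145,80,100,5)
cv2.imwrite("pics/c6.png",cv2.convertScaleAbs(np.hstack([np.vstack([a,b]),cv2.copyMakeBorder(d,0,100,0,0,0)]),alpha=1.5,beta=10))
go((.507,.222,.28,2.655))
x,y=.4711,-.3018
st=__import__("plant").env.read_state()["eef_pos"]
print("tip pred",proj("scene",st-[0,0,.09]), "tcp",proj("scene",st))
```

```text
t 14.07 pos [ 0.4703 -0.3014  0.2785] rpy [-3.1409e+00 -1.7000e-03  1.3388e+00] w 0.0115 gf 35.0 F [-0.23  0.34 -1.04]
[ 0.    -0.002 -1.316] [51.78 -8.46 -0.06]
tip pred [129.27520235 174.06819593] tcp [114.58095311 144.2099219 ]
```

View pics/c6.png

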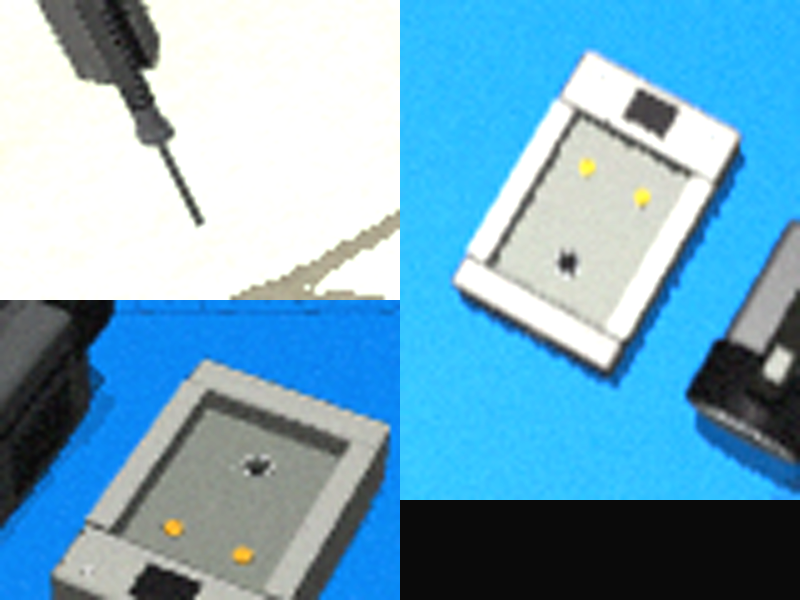

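The pin hangs straight, with its tip at scene (129.8,174.2) against a prediction of (129.3,174.1). The hole is visible at scene (341.0,222.8) and top (298,197). The brass contacts are at scene (324,235) and (338,240). I'll refine these by centroid and fit.

```bash
cat > hole.py <<'E'
from h import *
from plant import imaging
import cv2
def cen(w,x0,y0):
    ys,xs=np.mgrid[:w.shape[0],:w.shape[1]]; return x0+(w*xs).sum()/w.sum(), y0+(w*ys).sum()/w.sum()
G={"scene":[(341,222.8),(324.2,235.2),(338.2,240.4)],"top":[(298,197),(302,178),(313,184.2)]}
L={"scene":[(-.03,0),(.03,-.02),(.03,.02)],"top":[(-.03,0),(.03,.02),(.03,-.02)]}
A=[]
for c in G:
    im=imaging.get_image(c)["color"].astype(float); O=[]
    for i,(g,l) in enumerate(zip(G[c],L[c])):
        x0,y0=int(round(g[0]))-3,int(round(g[1]))-3; p=im[y0:y0+7,x0:x0+7]
        if i==0: q=np.abs(p.mean(2)-np.median(p.mean(2))) ; q=np.clip(q-12,0,None)
        else: q=p[...,0]-p[...,2]; q=np.clip(q-np.median(q)-15,0,None)
        m=cen(q,x0,y0); print(c,i,np.round(m,2),"->",ray(c,*m,.034).round(4)); O.append((c,*m,(*l,.034)))
        if i==0: print(p.mean(2).astype(int))
    A+=O; print(c,*fit(O,[.53,.207,-.486]))
p,r=fit(A,[.53,.207,-.486]); print("all",p,r,"hole",p[0]-.03*np.cos(p[2]),p[1]-.03*np.sin(p[2]))
E
python3 hole.py
```

```text
scene 0 [341.02 222.9 ] -> [0.5045 0.2248 0.034 ]
[[ 91  90  88  89  87  91  88]
 [ 90 116 106  74 109 118  88]
 [106  63  53  47  61  52 100]
 [ 81  53  33  37  32  60 120]
 [ 93 128  37  20  50 112  77]
 [ 84  89  79  85  81  86  88]
 [ 87  90  90  90  91  88  89]]
scene 1 [324.21 235.06] -> [0.546  0.1784 0.034 ]
scene 2 [338.03 240.57] -> [0.5651 0.2135 0.034 ]
scene [ 0.52972739  0.21043546 -0.50714594] [[0.1, -0.3], [-0.0, 0.1], [-0.1, 0.2]]
top 0 [298.1  197.08] -> [0.5054 0.2217 0.034 ]
[[135 139 126 139 126 135 136]
 [136 142  90 116  93 129 137]
 [138 135  56  43  35 106 137]
 [136 101  38  24  27  95 137]
 [136 128  48  42  48 126 137]
 [136 156 104 105  71 148 141]
 [138 136 145 152 114 135 139]]
top 1 [301.96 177.98] -> [0.5675 0.2108 0.034 ]
top 2 [312.95 183.95] -> [0.5485 0.1754 0.034 ]
top [ 0.53165786  0.2073688  -0.49600648] [[0.0, 0.0], [0.0, -0.0], [-0.0, -0.0]]
all [ 0.53081857  0.20920669 -0.50261116] [[-0.4, 0.0], [-0.4, 0.4], [-0.4, 0.5], [-0.6, 0.3], [-0.5, 0.2], [-0.6, 0.3]] hole 0.5045287399126713 0.2236581495755396
```

Run:
```python
from h import *
go((.5047,.2232,.295,1.339),(.5047,.2232,.145,1.339))
```

```text
t 14.18 pos [ 0.4705 -0.3015  0.2786] rpy [-3.1411e+00 -1.5000e-03  1.3388e+00] w 0.0112 gf 35.0 F [ 0.01  0.06 -0.21]
[-0.    -0.002 -0.   ] [51.86 -8.73 -1.55]
[-0.    -0.002 -0.   ] [51.83 -8.73 13.45]
```

drive_tool([
  [0,0,0,2,-0.3,-1.6,1],
  [0,0,0,6,-1,-1.6,1],
  [0,0,0,11,-1.9,-1.6,1],
  [0,0,0,17,-2.9,-1.6,1],
  [0,0,0,23,-3.9,-1.6,1],
  [0,0,0,29,-4.9,-1.6,1],
  [0,0,0,35,-5.9,-1.6,1],
  [0,0,0,41,-6.9,-1.6,1],
  [0,0,0,46,-7.7,-1.6,1],
  [0,0,0,50,-8.4,-1.6,1],
  [0,0,0,51.9,-8.7,-1.6,1],
  [0,0,0,51.9,-8.7,-1.6,1],
  [0,0,0,51.9,-8.7,3,1],
  [0,0,0,51.9,-8.7,7,1],
  [0,0,0,51.9,-8.7,11,1],
  [0,0,0,51.9,-8.7,13,1],
  [0,0,0,51.9,-8.7,13.4,1],
  [0,0,0,51.9,-8.7,13.4,1],
  [0,0,0,51.9,-8.7,13.4,1],
  [0,0,0,51.9,-8.7,13.4,1],
])

```text
time: 16.68
eef_pos: [0.5063, 0.2233, 0.147]
tool_rot: [3.138, -0.002, 1.339]
force: [-0.1, 0.5, -0.4]
grip_width: 0.0109
grasp_force: 35.0
```

Run:
```python
from h import *
from plant import imaging, env
import cv2
s=cv2.cvtColor(imaging.get_image("scene")["color"],cv2.COLOR_RGB2BGR); t=cv2.cvtColor(imaging.get_image("top")["color"],cv2.COLOR_RGB2BGR)
cv2.imwrite("pics/s4.png",s);cv2.imwrite("pics/t4.png",t)
def c(im,x,y,w,h,k): return cv2.resize(im[y:y+h,x:x+w],None,fx=k,fy=k,interpolation=cv2.INTER_CUBIC)
cv2.imwrite("pics/c7.png",cv2.convertScaleAbs(np.hstack([c(s,315,180,50,60,8),c(t,273,165,50,60,8)]),alpha=1.5,beta=10))
go((.5047,.2232,.145,1.339))
p=env.read_state()["eef_pos"]-[0,0,.09]
for k in C: print(k,"tip",proj(k,p),"dx",proj(k,p+[.001,0,0])-proj(k,p),"dy",proj(k,p+[0,.001,0])-proj(k,p),"under",proj(k,[p[0],p[1],.034]))
```

```text
t 16.77 pos [0.506  0.2234 0.1465] rpy [ 3.1391e+00 -1.1000e-03  1.3389e+00] w 0.0115 gf 35.0 F [0.55 0.91 0.22]
[ 0.002 -0.001 -0.   ] [-0.05 -0.12  0.15]
scene tip [340.84663127 217.67151989] dx [0.02214967 0.27900027] dy [ 0.37780994 -0.00569627] under [340.53770693 223.33382443]
top tip [297.13823608 195.64194558] dx [ 0.0077273  -0.31573398] dy [-0.32059105 -0.00441165] under [297.55240395 196.88419374]
```

View pics/c7.png

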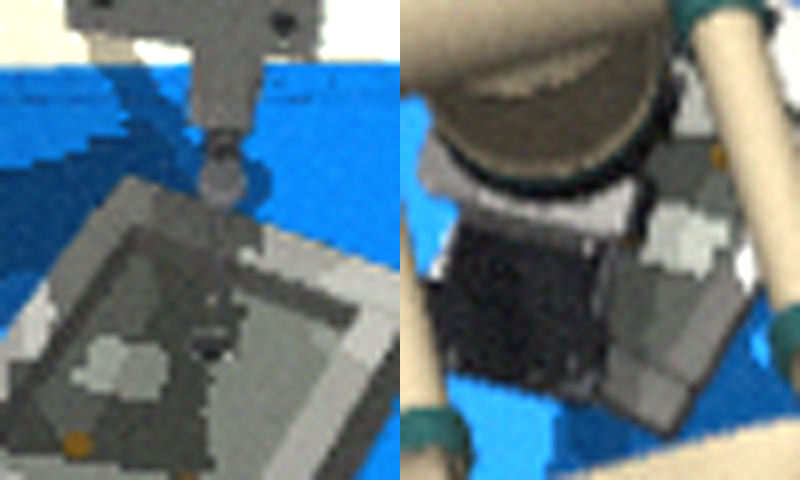

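In scene the collar is at (342.3,202). The pin points at the hole, at (341,222.9), to within about 0.5 px. I'll correct by roughly (-1.3, -0.5) mm and go down to just above the mouth.

Run:
```python
from h import *
from plant import env
go((.5047,.2229,.128,1.339))
p=env.read_state()["eef_pos"]; print("collar mid pred",proj("scene",p-[0,0,.0898-.057]))
```

```text
t 16.77 pos [0.506  0.2234 0.1465] rpy [ 3.1391e+00 -1.1000e-03  1.3389e+00] w 0.0115 gf 35.0 F [0.55 0.91 0.22]
[ 0.002 -0.001 -0.   ] [-0.08 -0.12  1.85]
collar mid pred [341.67837654 202.42637922]
```

drive_tool([
  [0.002,0,0,-0.08,-0.12,0.6,1],
  [0.002,0,0,-0.08,-0.12,1.2,1],
  [0.002,0,0,-0.08,-0.12,1.7,1],
  [0.002,0,0,-0.08,-0.12,1.8,1],
  [0.002,0,0,-0.08,-0.12,1.8,1],
  [0.002,0,0,-0.08,-0.12,1.8,1],
])

```text
time: 17.52
eef_pos: [0.5046, 0.2228, 0.1281]
tool_rot: [-3.141, -0.001, 1.339]
force: [-0.3, 0.5, -0.2]
grip_width: 0.0115
grasp_force: 35.0
```

Run:
```python
from h import *
from plant import imaging, env
import cv2
s=cv2.cvtColor(imaging.get_image("scene")["color"],cv2.COLOR_RGB2BGR); cv2.imwrite("pics/s5.png",s)
im=cv2.resize(s[195:235,320:365],None,fx=14,fy=14,interpolation=cv2.INTER_CUBIC)
cv2.imwrite("pics/c8.png",cv2.convertScaleAbs(im,alpha=2.2,beta=0))
go((.5047,.2229,.124,1.339))
p=env.read_state()["eef_pos"]-[0,0,.0898]; print("tip",p,proj("scene",p))
```

```text
t 17.57 pos [0.5046 0.2228 0.1281] rpy [-3.1414e+00 -9.0000e-04  1.3388e+00] w 0.0117 gf 35.0 F [-0.04 -1.   -0.16]
[-0.    -0.001 -0.   ] [0.01 0.01 0.41]
tip [0.50458346 0.22284433 0.03832583] [340.35898207 221.8683067 ]
```

View pics/c8.png

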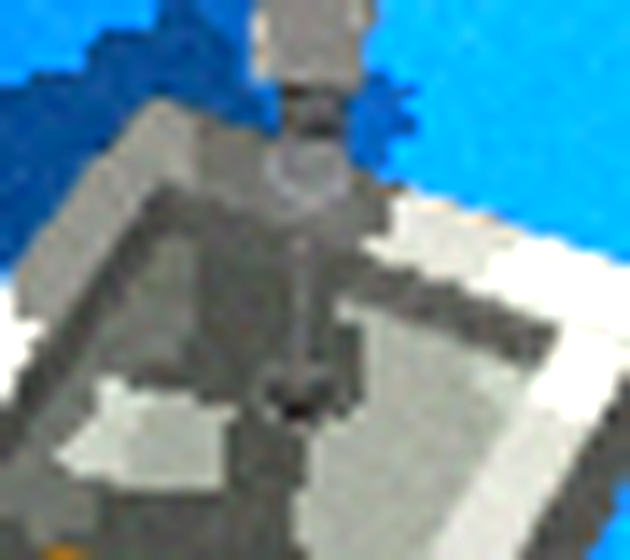

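The pin tip at scene (341.0,221.7) is directly over the hole at (341.0,222.9); 4 mm of height accounts for the 1.2 px. Going in.

drive_tool([
  [0,0,0,0,0,0.2,1],
  [0,0,0,0,0,0.4,1],
  [0,0,0,0,0,0.55,1],
  [0,0,0,0,0,0.7,1],
  [0,0,0,0,0,0.7,1],
])

```text
time: 18.2
eef_pos: [0.5043, 0.2227, 0.1208]
tool_rot: [-3.141, -0.0, 1.339]
force: [-0.0, -0.4, -0.8]
grip_width: 0.0113
grasp_force: 35.0
```

The tip is 3 mm below the mouth with no resistance, so it's inside the hole. Next I'll press to TCP z of about 0.1078.

drive_tool([
  [0,0,0,0,0,0.2,1],
  [0,0,0,0,0,0.4,1],
  [0,0,0,0,0,0.6,1],
  [0,0,0,0,0,0.8,1],
  [0,0,0,0,0,0.9,1],
  [0,0,0,0,0,1,1],
  [0,0,0,0,0,1.1,1],
  [0,0,0,0,0,1.15,1],
  [0,0,0,0,0,1.2,1],
  [0,0,0,0,0,1.2,1],
])

```text
time: 19.45
eef_pos: [0.5044, 0.2228, 0.1091]
tool_rot: [-3.141, -0.001, 1.339]
force: [-0.4, -0.3, 2.7]
grip_width: 0.0114
grasp_force: 35.0
```

drive_tool([
  [0,0,0,0,0,0.06,1],
  [0,0,0,0,0,0.12,1],
  [0,0,0,0,0,0.18,1],
  [0,0,0,0,0,0.18,1],
])

```text
time: 19.95
eef_pos: [0.5045, 0.2228, 0.1075]
tool_rot: [-3.141, -0.001, 1.339]
force: [-2.0, -0.8, 5.2]
grip_width: 0.0114
grasp_force: 35.0
```

drive_tool([
  [0,0,0,0,0,0.04,1],
  [0,0,0,0,0,0.08,1],
  [0,0,0,0,0,0.08,1],
  [0,0,0,0,0,0.08,1],
])

```text
time: 20.45
eef_pos: [0.5046, 0.2229, 0.1073]
tool_rot: [3.141, -0.001, 1.339]
force: [-2.5, 0.1, 8.4]
grip_width: 0.0117
grasp_force: 35.0
```

The TCP has stopped moving and the force is up to 8.4 N, above the 4.4 N spring, so the button is bottomed. Hold for 3 s or more.

drive_tool([
  [0,0,0,0,0,0.02,1],
  [0,0,0,0,0,0.02,1],
  [0,0,0,0,0,0.02,1],
  [0,0,0,0,0,0.02,1],
  [0,0,0,0,0,0.02,1],
  [0,0,0,0,0,0.02,1],
  [0,0,0,0,0,0.02,1],
  [0,0,0,0,0,0.02,1],
  [0,0,0,0,0,0.02,1],
  [0,0,0,0,0,0.02,1],
  [0,0,0,0,0,0.02,1],
  [0,0,0,0,0,0.02,1],
  [0,0,0,0,0,0.02,1],
  [0,0,0,0,0,0.02,1],
  [0,0,0,0,0,0.02,1],
  [0,0,0,0,0,0.02,1],
  [0,0,0,0,0,0.02,1],
  [0,0,0,0,0,0.02,1],
  [0,0,0,0,0,0.02,1],
  [0,0,0,0,0,0.02,1],
])

```text
time: 22.95
eef_pos: [0.5046, 0.2229, 0.1072]
tool_rot: [3.141, -0.001, 1.339]
force: [-2.2, -0.9, 9.4]
grip_width: 0.0115
grasp_force: 35.0
```

drive_tool([
  [0,0,0,0,0,0,1],
  [0,0,0,0,0,0,1],
  [0,0,0,0,0,0,1],
  [0,0,0,0,0,0,1],
  [0,0,0,0,0,0,1],
  [0,0,0,0,0,0,1],
  [0,0,0,0,0,0,1],
  [0,0,0,0,0,0,1],
  [0,0,0,0,0,0,1],
  [0,0,0,0,0,0,1],
  [0,0,0,0,0,0,1],
  [0,0,0,0,0,0,1],
  [0,0,0,0,0,0,1],
  [0,0,0,0,0,0,1],
  [0,0,0,0,0,0,1],
  [0,0,0,0,0,0,1],
])

```text
time: 24.95
eef_pos: [0.5046, 0.2229, 0.1072]
tool_rot: [3.141, -0.001, 1.339]
force: [-2.7, -0.7, 9.8]
grip_width: 0.0116
grasp_force: 35.0
```

Run:
```python
from h import *
from plant import imaging
import cv2
im=cv2.cvtColor(imaging.get_image("scene")["color"],cv2.COLOR_RGB2BGR)
cv2.imwrite("pics/c9.png",cv2.convertScaleAbs(cv2.resize(im[130:330,120:400],None,fx=2.8,fy=2.8,interpolation=cv2.INTER_CUBIC),alpha=1.5,beta=10))
go()
```

```text
t 25.0 pos [0.5046 0.2229 0.1072] rpy [ 3.1413e+00 -1.1000e-03  1.3389e+00] w 0.0116 gf 35.0 F [-1.34 -0.32  8.93]
```

View pics/c9.png

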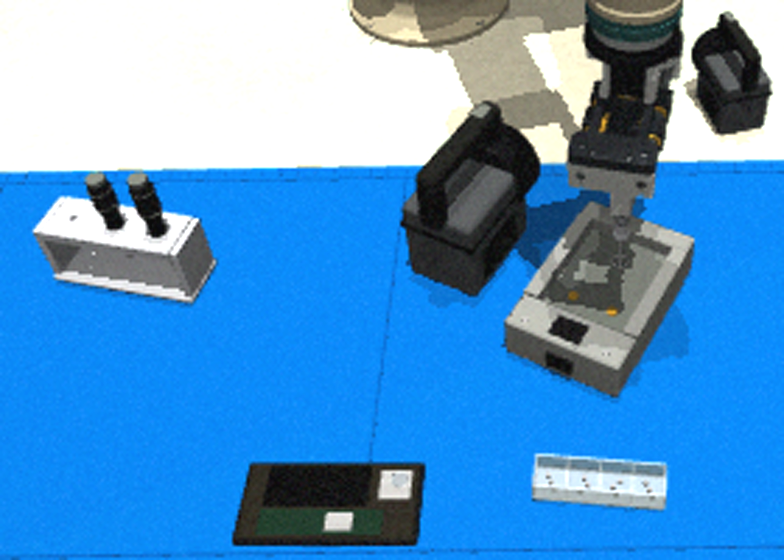

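The lamp stands upright beside the base and the bystanders haven't moved. The pin is in the hole and has held the button bottomed for over 4 s at about 9 N. Handing in.

```bash
python3 -c "
from plant import env; print(env.close_job())"
```

```text
the job is handed in; nothing more can be done
None
```

I handed the job in at about 25 s: the lamp is standing upright on the mat beside the base, and the pin is still holding the reset button down at about 9 N, after more than 4 s; the hand-in returned no verdict.

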